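# Slide the red-slice tray under the glass riser

## Robot

A 6-joint arm with a two-finger parallel gripper is mounted at the origin on the work surface. World frame = base frame: x ahead of the robot, y to its left, z up, the work surface at z = 0. Lengths are in m, angles in rad, forces in N, time in s.
With the tool pointing down it reaches from about 0.4 to 0.825 m from the base axis. Payload 7 kg.
Tool frame: the origin (TCP) lies on the front face of the gripper's body, between the roots of the fingers; the fingertips stand 66 mm ahead of it and the grasp point (between the pads) lies 47 mm ahead of it; z points along the fingers, y is the line along which they close (so a half turn about z gives the same grasp; the last joint's range is limited). The gripper opens to 88 mm and grips with 3 to 60 N. Pads are 19 mm wide; open, the fingers measure 130 mm over their backs; the gripper's body (78 mm by 193 mm) begins 47 mm behind the grasp point.
Start: joints at [1.567, 0.359, 0.012, 0, -1.224, -0.288], TCP at [0.194, 0.646, 0.292] pointing down, gripper open.
Joint ranges: [-3.07, 3.07], [-1.43, 2.12], [-1.02, 1.25], [-3.03, 1.67], [-3.05, -0], [-3.03, 3.03]. Speed limits (rad/s): [2.39, 2.39, 3.01, 3.14, 3.14, 3.14].

## Interface

Orientations are given as [roll, pitch, yaw] about the fixed x, y, z axes, in that order (R = Rz(yaw) Ry(pitch) Rx(roll)).
In Python, from station import arm gives the robot as it stands. The module is installed in compiled form; this text tells all that it offers.
- The arm moves only by the tool move_arm, never from a script. Its argument "increments" is a list of rows, each an object of numbers: "jaw": the gripper command: -1 is shut, 1 is fully open, values between are in proportion; "dx", "dy", "dz": the shift along the tool's x, y, z in m; "twist": the turn about the tool's z in rad. A call has 1 to 12 rows; each row shifts and turns the commanded pose from where the row before left it, along the tool's axes as they then stand; what a row does not reach is not made up. A row lasts 1/12 s, in which the tool goes at most 41.7 mm and 7.16 degrees, less where a joint would pass 70% of its speed; a pose out of reach is approached as far as the arm can. A call is refused whole if a number of a shift passes 0.0417 or a number of a turn 0.125, either way. A call with a gripper value outside its range is refused whole. The fingers move at their own pace and stop on an object; "force" is the grip in N (left out, the last holds). Time passes only in rows, so rows that do not move let the fingers close. It gives the time, the measured TCP pose, the force, the opening and the grip force at its end, in the units of the state.
- arm.get_state(): the state, without advancing time (a new reading comes with each control period).
- arm.grab_frame(name): name is "side" or "top" or "wrist"; returns the picture (480x640x3 uint8, blue, green, red); there is no depth.
- arm.camera_info(name): a dict with "K" (3x3 intrinsics, pixels), "k1" (the pictures are not rectified: a ray, as slopes to the right and down, at radius r is drawn at 1 + k1 r^2 times it, then the intrinsics apply), "extrinsics" (4x4, takes a point from camera to world coordinates). Camera axes: x right, y down, z forward; pixel columns grow to the right and rows downward; lengths in m; the calibration is good to about 2 mm. A picture is of the moment at which its call begins: read the wrist's pose just before it. camera_info takes no time and is no camera call; for the wrist camera it gives the pose at the moment of the call.
- arm.job_done(): hands the job in; it is judged then, once.
Trained networks look in the newest picture that a camera, given by its name, has taken for a name from the list of things; names that differ only in an ending like _2 or _b are one class to them, and where a whole thing is asked for, a point or a joint stands for the part that bears it (a point fixed in the world has none). Each returns a list of dicts, best first, with "score" (0 to 1); they miss things now and then, are a little off and sometimes report something else, mostly with a low value. They report only what shows in the picture. A call takes as long as a camera call.
- arm.find_in(camera, name): "position" ([x, y, z] in m, in world coordinates, good to about 4 mm: the middle of the surface that is visible of it).
- arm.silhouettes(camera, name): "pixels" (480x640 bool, what is visible of it).
- arm.pinpoint(camera, name): "position" ([x, y, z] in m, in world coordinates, good to about 4 mm: a listed point, or the origin of a listed thing).
The state is a dict: "t": time; "q": joint angles; "qd": joint speeds; "joint_efforts": joint torques, N m; "eef_pos": TCP position; "ee_rot": TCP orientation; "force": force on the tool from outside, world axes, zero at the start; "moment": the same for the moment, N m; "width": finger opening in m; "gripper_force": force on a finger pad.
Only numpy, scipy, OpenCV 4.12 (cv2) and the standard library are available. Lean on these libraries where they do the work, as an engineer would, in place of code of your own. Each camera call takes 0.05 s, during which the arm holds its last target. There are 200 camera calls.

## Task

Take the tray of red sausage slices by its black grip and slide it along the counter, without lifting it, under the low glass shelf into the free bay, so that it sits centred and square on the green mat with only its handle sticking out in front, then let go. Do not touch the shelf stand with the tray or the gripper, and leave the other tray, parked in the next bay, where it is.

Things in the scene. Friction and masses are not known exactly. Their poses are not given: they have to be found in the camera images.
- tray: the tray to slide: white pan of overlapping rectangular red slices, loose, about 0.4 kg. Pan 105 (x) by 140 (y) by 28 mm high, 42 with slices. Origin: centre of the pan's underside, on the counter. y points forward, away from the handle. An 18 mm wide steel stem runs towards -y to an upright black grip block at y = -175 mm, also standing on the counter; 265 mm long in all.
- tray_grip (a point): the place to grip on the tray's upright black grip block: on its centre line, 42 mm above the counter, at x = 0, y = -175 mm in the tray's frame, same axes as the tray. The block is 16 mm thick (tray x, pinch across this from above), 40 mm long (tray y) and reaches from the counter to 62 mm high.
- mat: thin green mat flat on the counter under the glass shelf, 125 (x) by 150 mm (y), no step to climb, in the middle of the free bay (either bay by turns). Origin: its centre, on the counter. Its y axis points into the bay from the open front, square with the riser. The tray ends with its origin over this point and its y axis along this one.
- riser: fixed stand: clear glass shelf in aluminium rim, 370 (x) by 180 mm (y), underside 80 mm and top 94 mm above the counter; three stacks of slices on it near the back, to 140 mm. Origin: on the counter below its middle; y points from open front edge (y = -90) to back. 12 mm square legs at x = -175, 0, 175, y = -80, 80 mm; two bays centred at x = -87.5, 87.5, y = 0, each 163 mm wide.
- parked: the other tray, already parked in the other bay: a like white pan, 105 by 140 mm and 42 mm high with its round pink slices, but with no handle; loose, its origin (centre of its underside) at that bay's centre. To be left alone.

How it is judged:
By the outcome, as a careful person would: the job done as asked, in the order asked, and still so for the second after the job is handed in, with the robot touching nothing.
It also fails if it takes over 35 s, if anything falls off the work surface, if the arm or the gripper's body presses on something with over 40 N, if the wrist force passes 120 N, or if a joint passes its speed limit or range.

## Working session

There is one attempt and no reset: what is moved stays moved. The work goes in short steps, Python scripts to look and compute and a tool call to move; the robot and the scene stay as the last step left them, time stands still between calls to the robot, and variables do not carry over. Pictures are saved under pics/ and viewed, at most 10 in all, crops included, and the job is handed in when it is done.

Besides the shell and the picture viewer there is one more tool, called after "Request:" as name([rows], argument=value, ...), one row to a line, values as JSON. move_arm: Moves the arm, as the interface text tells. Its arguments: {"type":"object","properties":{"increments":{"type":"array"},"force":{"type":"number"}},"required":["increments"]}

```bash
mkdir -p pics; python3 - <<'E'
from station import arm
import cv2,numpy as np
s=arm.get_state();print(s['t'],s['eef_pos'],s['ee_rot'],s['width'])
for c in ['side','top']:
    f=arm.grab_frame(c);cv2.imwrite(f'pics/{c}1.png',f)
    for n in ['tray','tray_grip','mat','riser','parked']:
        print(c,n,[(np.round(d['position'],4).tolist(),round(d['score'],2)) for d in arm.pinpoint(c,n)[:2]])
i=arm.camera_info('top');print(i)
print(arm.get_state()['t'])
E
```

```text
0.0 [0.19408767 0.64609716 0.29123774] [ 3.13993457e+00 -1.63754713e-04 -2.91925497e-01] 0.08767403085205144
side tray [([0.514, -0.093, 0.0014], 0.74)]
side tray_grip [([0.5594, -0.2622, 0.0415], 0.7)]
side mat []
side riser [([0.5687, 0.1965, 0.0024], 0.66)]
side parked []
top tray [([0.521, -0.094, -0.0001], 0.77)]
top tray_grip [([0.5579, -0.2654, 0.0411], 0.86)]
top mat []
top riser [([0.5687, 0.2035, -0.0002], 0.82)]
top parked []
{'K': array([[504.74826802,   0.        , 320.11714947],
       [  0.        , 504.74826802, 233.47739142],
       [  0.        ,   0.        ,   1.        ]]), 'k1': 0.020081950140515246, 'extrinsics': array([[ 0.00752115, -0.98582888,  0.16758537,  0.42324873],
       [-0.9999465 , -0.00860467, -0.0057403 , -0.01532461],
       [ 0.00710098, -0.16753323, -0.98584086,  0.97879822],
       [ 0.        ,  0.        ,  0.        ,  1.        ]])}
0.6
```

View pics/top1.png

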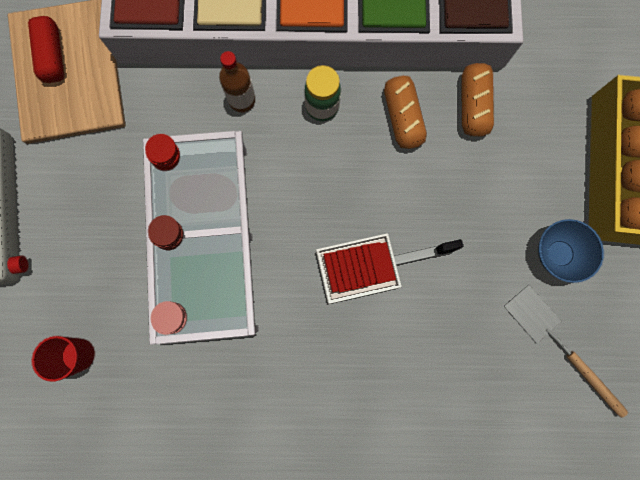

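View pics/side1.png

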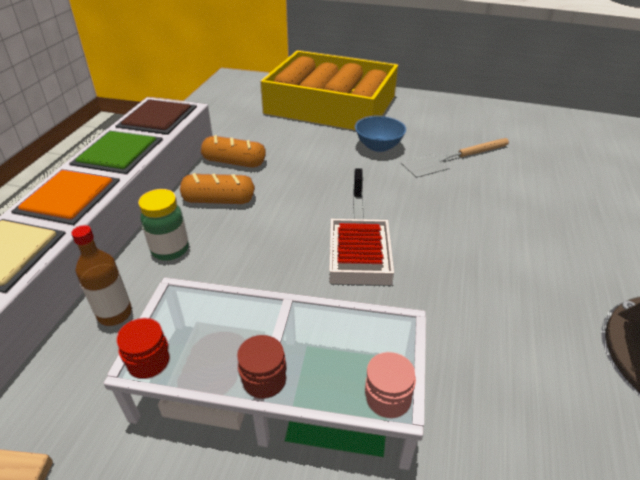

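The top view shows the riser at px (145–255, 130–342). Its open front faces right, which is world −y. The mat is at (170–243, 253–318) in the nearer-x bay, the parked tray is in the upper bay, the tray is at (358, 268) and the grip at (450, 247). The side view agrees. Next I'll measure the poses more precisely.

```bash
cat > h.py <<'E'
import numpy as np,cv2
from station import arm
def toworld(ci,px,z):
    K=ci['K'];E=ci['extrinsics'];p=np.atleast_2d(px).astype(float)
    d=(p-K[:2,2])/[K[0,0],K[1,1]];u=d.copy()
    for _ in range(8): u=d/(1+ci['k1']*(u**2).sum(1,keepdims=True))
    r=np.c_[u,np.ones(len(u))]@E[:3,:3].T;o=E[:3,3]
    return (o+r*((z-o[2])/r[:,2])[:,None])[:,:2]
def rect(ci,mask,z):
    c=max(cv2.findContours(mask.astype(np.uint8),0,1)[0],key=cv2.contourArea)[:,0]
    w=toworld(ci,c,z);(cx,cy),(a,b),t=cv2.minAreaRect((w*1000).astype(np.float32))
    return np.round([cx,cy,a,b,t],1)
E
python3 - <<'E'
from h import *
for c in ['top','side']:
    f=arm.grab_frame(c);ci=arm.camera_info(c)
    b,g,r=[f[...,i].astype(int) for i in range(3)]
    m=(g-r>18)&(g-b>3)&(g>100) if c=='top' else (g-r>18)&(g-b>5)
    m=cv2.morphologyEx(m.astype(np.uint8),cv2.MORPH_OPEN,np.ones((3,3)))
    roi=np.zeros_like(m)
    if c=='top': roi[245:325,160:246]=1
    else: roi[340:455,280:412]=1
    print(c,'mat',rect(ci,m&roi,0))
    for n,z in [('riser',.094),('tray',.028),('tray_grip',.062),('mat',0)]:
        s=arm.silhouettes(c,n)
        if s:
            k=s[0]['pixels']; print(c,n,s[0]['score'],k.sum(),rect(ci,k,z))
    if c=='top':
        w=((f.min(2)>190)).astype(np.uint8);roi[:]=0;roi[225:310,310:405]=1
        red=((r-g>80)).astype(np.uint8)
        print('pan',rect(ci,cv2.morphologyEx((w|red)&roi,cv2.MORPH_CLOSE,np.ones((3,3))),.028))
        roi[:]=0;roi[120:350,135:262]=1
        print('riser white',rect(ci,w&roi,.094))
        roi[:]=0;roi[230:262,430:470]=1
        print('grip dark',rect(ci,(f.max(2)<60)&(roi>0),.062))
E
```

```text
top mat [485.1 195.3 124.5 139.7   5.2]
top riser 0.96 21101 [574.6 194.7 372.6 187.2   5.4]
top tray 0.86 4926 [ 538.  -157.4  110.3  276.    14.4]
top tray_grip 0.63 4924 [ 531.7 -154.1  104.1  267.1   13.7]
pan [520.3 -93.8 104.2 139.1  13.3]
riser white [572.1 198.1 367.7 177.2   5.5]
grip dark [ 553.7 -250.7   21.    65.7   22.1]
side mat [492.3 164.9 111.6 100.5   5.4]
side riser 0.62 38193 [576.1 219.7 386.3 220.    5.5]
side tray 0.92 4327 [ 533.9 -165.4  105.2  343.4   13.1]
side tray_grip 0.69 4586 [ 526.9 -123.   101.2  327.9   13.5]
side mat 0.57 2135 [477.3 250.1 125.1  30.7   4.6]
```

Request:
move_arm([
  {"jaw": 1, "dx": 0.028, "dy": 0.0275},
  {"dx": 0.028, "dy": 0.0275, "jaw": 1},
  {"dx": 0.028, "dy": 0.0275, "jaw": 1},
  {"dx": 0.028, "dy": 0.0275, "jaw": 1},
  {"dx": 0.028, "dy": 0.0275, "jaw": 1},
  {"dx": 0.028, "dy": 0.0275, "jaw": 1},
  {"dx": 0.028, "dy": 0.0275, "jaw": 1},
  {"dx": 0.028, "dy": 0.0275, "jaw": 1},
  {"dx": 0.028, "dy": 0.0275, "jaw": 1},
  {"dx": 0.028, "dy": 0.0275, "jaw": 1},
  {"dx": 0.028, "dy": 0.0275, "jaw": 1},
  {"dx": 0.028, "dy": 0.0275, "jaw": 1},
])

```text
$.increments[0]: bad value
```

Request:
move_arm([
  {"dx": 0.028, "dy": 0.0275, "dz": 0, "twist": 0, "jaw": 1},
  {"dx": 0.028, "dy": 0.0275, "dz": 0, "twist": 0, "jaw": 1},
  {"dx": 0.028, "dy": 0.0275, "dz": 0, "twist": 0, "jaw": 1},
  {"dx": 0.028, "dy": 0.0275, "dz": 0, "twist": 0, "jaw": 1},
  {"dx": 0.028, "dy": 0.0275, "dz": 0, "twist": 0, "jaw": 1},
  {"dx": 0.028, "dy": 0.0275, "dz": 0, "twist": 0, "jaw": 1},
  {"dx": 0.028, "dy": 0.0275, "dz": 0, "twist": 0, "jaw": 1},
  {"dx": 0.028, "dy": 0.0275, "dz": 0, "twist": 0, "jaw": 1},
  {"dx": 0.028, "dy": 0.0275, "dz": 0, "twist": 0, "jaw": 1},
  {"dx": 0.028, "dy": 0.0275, "dz": 0, "twist": 0, "jaw": 1},
  {"dx": 0.028, "dy": 0.0275, "dz": 0, "twist": 0, "jaw": 1},
  {"dx": 0.028, "dy": 0.0275, "dz": 0, "twist": 0, "jaw": 1},
])

```text
t: 2.1
eef_pos: [0.4215, 0.232, 0.2927]
ee_rot: [-3.14, -0.001, -0.291]
force: [0.9, 0.5, 0.2]
width: 0.0877
gripper_force: 0.0
```

Request:
move_arm([
  {"dx": 0.0215, "dy": 0.034, "dz": 0, "twist": 0, "jaw": 1},
  {"dx": 0.0215, "dy": 0.034, "dz": 0, "twist": 0, "jaw": 1},
  {"dx": 0.0215, "dy": 0.034, "dz": 0, "twist": 0, "jaw": 1},
  {"dx": 0.0215, "dy": 0.034, "dz": 0, "twist": 0, "jaw": 1},
  {"dx": 0.0215, "dy": 0.034, "dz": 0, "twist": 0, "jaw": 1},
  {"dx": 0.0215, "dy": 0.034, "dz": 0, "twist": 0, "jaw": 1},
  {"dx": 0.0215, "dy": 0.034, "dz": 0, "twist": 0, "jaw": 1},
  {"dx": 0.0215, "dy": 0.034, "dz": 0, "twist": 0, "jaw": 1},
  {"dx": 0.0215, "dy": 0.034, "dz": 0, "twist": 0, "jaw": 1},
  {"dx": 0.0215, "dy": 0.034, "dz": 0, "twist": 0, "jaw": 1},
  {"dx": 0.0215, "dy": 0.034, "dz": 0, "twist": 0, "jaw": 1},
  {"dx": 0.0215, "dy": 0.034, "dz": 0, "twist": 0, "jaw": 1},
])

```text
t: 3.1
eef_pos: [0.5509, -0.2334, 0.2924]
ee_rot: [-3.142, -0.001, -0.292]
force: [1.1, 1.2, 0.8]
width: 0.0876
gripper_force: 0.0
```

Request:
move_arm([
  {"dx": 0.017, "dy": 0.027, "dz": 0, "twist": 0, "jaw": 1},
  {"dx": 0, "dy": 0, "dz": 0, "twist": 0.105, "jaw": 1},
  {"dx": 0, "dy": 0, "dz": 0, "twist": 0.105, "jaw": 1},
  {"dx": 0, "dy": 0, "dz": 0, "twist": 0.105, "jaw": 1},
  {"dx": 0, "dy": 0, "dz": 0, "twist": 0.105, "jaw": 1},
  {"dx": 0, "dy": 0, "dz": 0, "twist": 0.105, "jaw": 1},
  {"dx": 0, "dy": 0, "dz": 0, "twist": 0.105, "jaw": 1},
  {"dx": 0, "dy": 0, "dz": 0, "twist": 0.105, "jaw": 1},
  {"dx": 0, "dy": 0, "dz": 0, "twist": 0.105, "jaw": 1},
  {"dx": 0, "dy": 0, "dz": 0, "twist": 0.105, "jaw": 1},
  {"dx": 0, "dy": 0, "dz": 0, "twist": 0.105, "jaw": 1},
])

```text
t: 4.02
eef_pos: [0.5593, -0.262, 0.2922]
ee_rot: [-3.141, -0.0, -1.347]
force: [0.4, -0.6, -0.2]
width: 0.0875
gripper_force: 0.0
```

```bash
python3 - <<'E'
from h import *
s=arm.get_state();print(s['eef_pos'],s['ee_rot'])
ci=arm.camera_info('wrist');f=arm.grab_frame('wrist');cv2.imwrite('pics/w1.png',f)
for n in ['tray_grip','tray']:
    print(n,[(np.round(d['position'],4),d['score']) for d in arm.pinpoint('wrist',n)])
E
```

```text
[ 0.55927492 -0.26198936  0.29223542] [-3.14149277e+00 -4.73894651e-05 -1.34700430e+00]
tray_grip [(array([ 0.5557, -0.2637,  0.0421]), 0.89)]
tray [(array([ 0.5194, -0.094 ,  0.0011]), 0.73)]
```

View pics/w1.png

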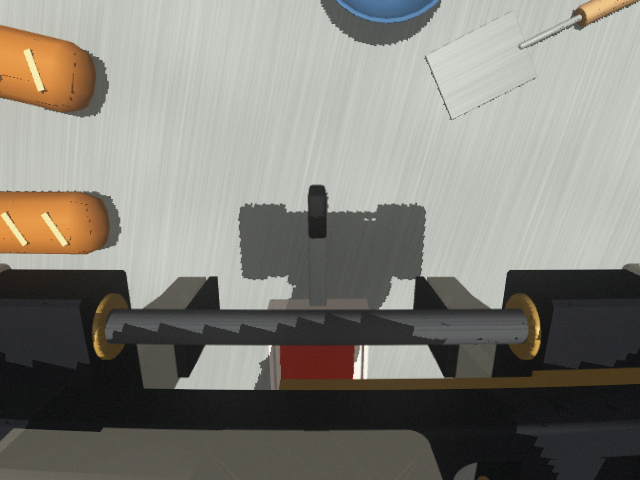

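The wrist view shows the grip block at px (317, 185–238), centred between the fingers and parallel to them. I'm descending.

Request:
move_arm([
  {"dx": 0.002, "dy": 0, "dz": 0.036, "twist": 0, "jaw": 1},
  {"dx": 0, "dy": 0, "dz": 0.036, "twist": 0, "jaw": 1},
  {"dx": 0, "dy": 0, "dz": 0.036, "twist": 0, "jaw": 1},
  {"dx": 0, "dy": 0, "dz": 0.036, "twist": 0, "jaw": 1},
  {"dx": 0, "dy": 0, "dz": 0.025, "twist": 0, "jaw": 1},
  {"dx": 0, "dy": 0, "dz": 0.02, "twist": 0, "jaw": 1},
  {"dx": 0, "dy": 0, "dz": 0.012, "twist": 0, "jaw": 1},
  {"dx": 0, "dy": 0, "dz": 0, "twist": 0, "jaw": 1},
  {"dx": 0, "dy": 0, "dz": 0, "twist": 0, "jaw": 1},
])

```text
t: 4.92
eef_pos: [0.56, -0.2641, 0.0913]
ee_rot: [3.141, -0.0, -1.34]
force: [0.4, -0.2, 0.2]
width: 0.0877
gripper_force: 0.0
```

Request:
move_arm([
  {"dx": 0, "dy": 0, "dz": 0, "twist": 0, "jaw": -0.3},
  {"dx": 0, "dy": 0, "dz": 0, "twist": 0, "jaw": -0.5},
  {"dx": 0, "dy": 0, "dz": 0, "twist": 0, "jaw": -0.6},
  {"dx": 0, "dy": 0, "dz": 0, "twist": 0, "jaw": -1},
  {"dx": 0, "dy": 0, "dz": 0, "twist": 0, "jaw": -1},
  {"dx": 0, "dy": 0, "dz": 0, "twist": 0, "jaw": -1},
  {"dx": 0, "dy": 0, "dz": 0, "twist": 0, "jaw": -1},
  {"dx": 0, "dy": 0, "dz": 0, "twist": 0, "jaw": -1},
], force=20)

```text
t: 5.58
eef_pos: [0.5597, -0.264, 0.0912]
ee_rot: [-3.142, -0.0, -1.342]
force: [-0.5, -0.5, 0.2]
width: 0.04
gripper_force: 0.0
```

```bash
python3 - <<'E'
from h import *
s=arm.get_state();print(s['t'],s['eef_pos'],s['ee_rot'],s['width'],s['force'],s['moment'])
f=arm.grab_frame('top');ci=arm.camera_info('top');cv2.imwrite('pics/top2.png',f)
b,g,r=[f[...,i].astype(int) for i in range(3)]
w=(f.min(2)>190)|(r-g>80);roi=np.zeros(w.shape,np.uint8);roi[225:310,310:402]=1
print('pan',rect(ci,cv2.morphologyEx(w.astype(np.uint8)&roi,cv2.MORPH_CLOSE,np.ones((3,3))),.028))
print([d['position'] for d in arm.pinpoint('top','tray')])
E
```

```text
5.5833 [ 0.55974189 -0.26395868  0.09121392] [-3.14155350e+00 -2.79782463e-05 -1.34179402e+00] 0.039960267311848964 [-0.4807424  -0.48723232  0.2128458 ] [ 0.08327577 -0.01215244 -0.0014531 ]
pan [ 6.013e+02 -1.960e+01  0.000e+00  5.700e+00  5.000e-01]
[]
```

Request:
move_arm([
  {"dx": 0, "dy": 0, "dz": 0.001, "twist": 0, "jaw": -1},
  {"dx": 0, "dy": 0, "dz": 0, "twist": 0, "jaw": -1},
  {"dx": 0, "dy": 0, "dz": 0, "twist": 0, "jaw": -1},
  {"dx": 0, "dy": 0, "dz": 0, "twist": 0, "jaw": -1},
  {"dx": 0, "dy": 0, "dz": 0, "twist": 0, "jaw": -1},
  {"dx": 0, "dy": 0, "dz": 0, "twist": 0, "jaw": -1},
  {"dx": 0, "dy": 0, "dz": 0, "twist": 0, "jaw": -1},
  {"dx": 0, "dy": 0, "dz": 0, "twist": 0, "jaw": -1},
], force=25)

```text
t: 6.35
eef_pos: [0.5595, -0.2639, 0.09]
ee_rot: [3.141, 0.0, -1.342]
force: [-0.6, -0.1, -1.3]
width: 0.016
gripper_force: 25.0
```

```bash
python3 - <<'E'
from h import *
s=arm.get_state();print(s['t'],s['eef_pos'],s['ee_rot'],s['width'],s['force'],s['moment'])
for c in ['top','side']:
    f=arm.grab_frame(c);cv2.imwrite(f'pics/{c}3.png',f)
    print([(d['position'],d['score']) for d in arm.pinpoint(c,'tray')])
E
```

```text
6.35 [ 0.5595024  -0.26392353  0.08996245] [ 3.14108150e+00  2.20401085e-04 -1.34182150e+00] 0.01599183730126756 [-0.5690503  -0.11158092 -1.30124362] [-0.06370835  0.21094376  0.19476151]
[]
[([0.5142, -0.0929, 0.0018], 0.96)]
```

View pics/side3.png

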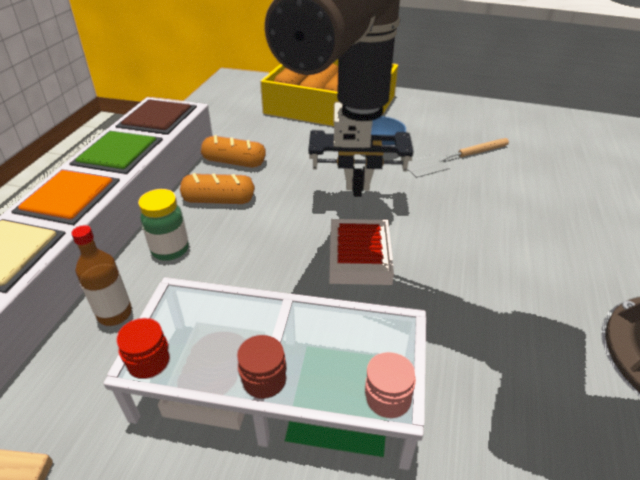

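The block is held: the opening is 16 mm and the tray hasn't moved. Next I'll square the tray up in front of the bay.

Request:
move_arm([
  {"dx": 0, "dy": 0, "dz": 0, "twist": 0.0225, "jaw": -1},
  {"dx": 0, "dy": 0, "dz": 0, "twist": 0.0225, "jaw": -1},
  {"dx": 0, "dy": 0, "dz": 0, "twist": 0.0225, "jaw": -1},
  {"dx": 0, "dy": 0, "dz": 0, "twist": 0.0225, "jaw": -1},
  {"dx": 0, "dy": 0, "dz": 0, "twist": 0.0225, "jaw": -1},
  {"dx": 0, "dy": 0, "dz": 0, "twist": 0.0225, "jaw": -1},
  {"dx": -0.008, "dy": 0.003, "dz": 0, "twist": 0, "jaw": -1},
  {"dx": -0.01, "dy": 0.0038, "dz": 0, "twist": 0, "jaw": -1},
  {"dx": -0.01, "dy": 0.0038, "dz": 0, "twist": 0, "jaw": -1},
  {"dx": -0.01, "dy": 0.0038, "dz": 0, "twist": 0, "jaw": -1},
  {"dx": -0.01, "dy": 0.0038, "dz": 0, "twist": 0, "jaw": -1},
  {"dx": -0.01, "dy": 0.0038, "dz": 0, "twist": 0, "jaw": -1},
], force=45)

```text
t: 7.55
eef_pos: [0.5319, -0.207, 0.0903]
ee_rot: [-3.141, 0.0, -1.476]
force: [0.9, 0.1, -2.0]
width: 0.0159
gripper_force: 45.0
```

Request:
move_arm([
  {"dx": -0.01, "dy": 0.0038, "dz": 0, "twist": 0, "jaw": -1},
  {"dx": -0.01, "dy": 0.0038, "dz": 0, "twist": 0, "jaw": -1},
  {"dx": -0.005, "dy": 0.002, "dz": 0, "twist": 0, "jaw": -1},
  {"dx": 0, "dy": 0, "dz": 0, "twist": 0, "jaw": -1},
])

```text
t: 7.88
eef_pos: [0.5198, -0.183, 0.0902]
ee_rot: [3.141, 0.0, -1.476]
force: [-0.4, 1.2, -3.5]
width: 0.0156
gripper_force: 45.0
```

```bash
python3 - <<'E'
from h import *
s=arm.get_state();print(s['t'],s['eef_pos'],s['ee_rot'],s['width'],s['force'],s['moment'])
for c in ['top','side']:
    f=arm.grab_frame(c);cv2.imwrite(f'pics/{c}4.png',f)
    print([(d['position'],d['score']) for d in arm.pinpoint(c,'tray')])
E
```

```text
7.8833 [ 0.51982453 -0.18296988  0.09022888] [ 3.14131682e+00  3.80358658e-04 -1.47568779e+00] 0.015622473448623345 [-0.43676076  1.23799345 -3.52913826] [ 0.19771136 -0.03276851 -0.00674904]
[]
[([0.5008, -0.0102, -0.001], 0.67)]
```

View pics/top4.png

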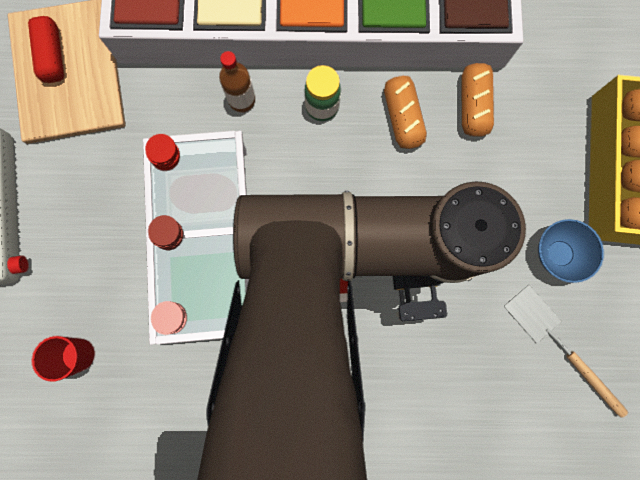

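View pics/side4.png

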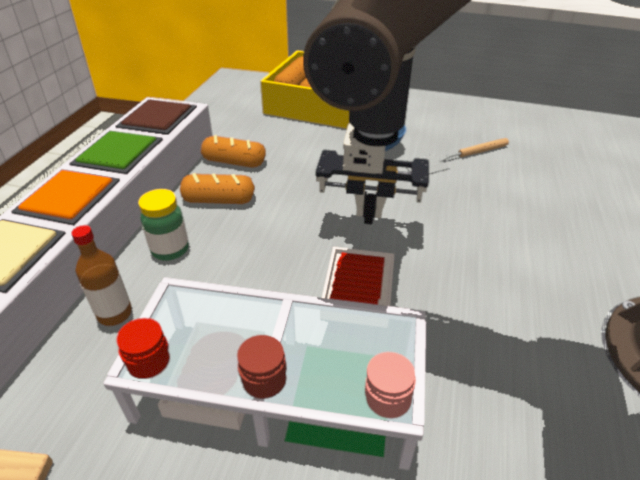

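The side view shows the tray squared up in front of the bay, at px (330–395, 248–303), with its slices in place. The wrist reads −3.5 N in z, so it carries some of the tray's weight. I'll lower it slightly and start the slide.

Request:
move_arm([
  {"dx": 0, "dy": 0, "dz": 0.0005, "twist": 0, "jaw": -1},
  {"dx": -0.005, "dy": 0, "dz": 0, "twist": 0, "jaw": -1},
  {"dx": -0.009, "dy": 0, "dz": 0, "twist": 0, "jaw": -1},
  {"dx": -0.01, "dy": 0, "dz": 0, "twist": 0, "jaw": -1},
  {"dx": -0.01, "dy": 0, "dz": 0, "twist": 0, "jaw": -1},
  {"dx": -0.01, "dy": 0, "dz": 0, "twist": 0, "jaw": -1},
  {"dx": -0.01, "dy": 0, "dz": 0, "twist": 0, "jaw": -1},
  {"dx": -0.01, "dy": 0, "dz": 0, "twist": 0, "jaw": -1},
  {"dx": -0.01, "dy": 0, "dz": 0, "twist": 0, "jaw": -1},
  {"dx": -0.01, "dy": 0, "dz": 0, "twist": 0, "jaw": -1},
  {"dx": -0.008, "dy": 0, "dz": 0, "twist": 0, "jaw": -1},
  {"dx": -0.004, "dy": 0, "dz": 0, "twist": 0, "jaw": -1},
])

```text
t: 9.08
eef_pos: [0.5115, -0.0875, 0.0899]
ee_rot: [-3.141, -0.0, -1.476]
force: [1.3, -4.3, 5.3]
width: 0.0158
gripper_force: 45.0
```

```bash
python3 - <<'E'
from h import *
s=arm.get_state();print(s['t'],s['eef_pos'],s['ee_rot'],s['width'],s['force'],s['moment'])
for c in ['side']:
    f=arm.grab_frame(c);cv2.imwrite(f'pics/{c}5.png',f)
    print([(d['position'],d['score']) for d in arm.pinpoint(c,'tray')])
E
```

```text
9.0833 [ 0.51154647 -0.08753574  0.08989182] [-3.14122257e+00 -7.81971860e-05 -1.47578044e+00] 0.015815606109475393 [ 1.26479071 -4.29488308  5.27236703] [-1.62693855 -0.1316771   0.03731716]
[([0.5717, 0.1989, 0.0033], 0.25)]
```

View pics/side5.png

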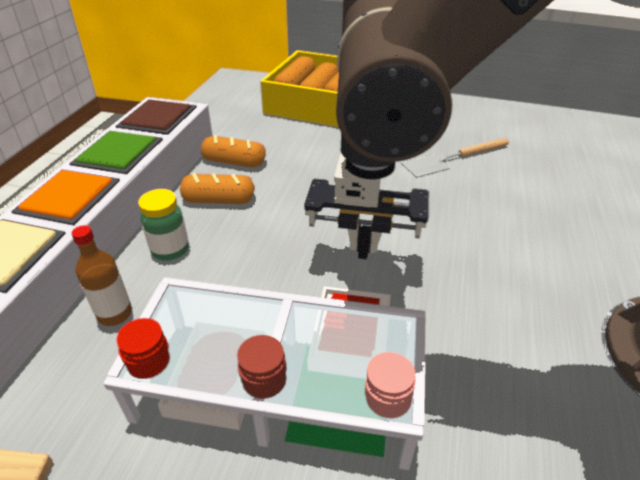

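The tray is entering the bay through its middle, at px (320–390, 290–350), clear of the legs. I'll finish the slide.

Request:
move_arm([
  {"dx": -0.006, "dy": 0, "dz": 0, "twist": 0, "jaw": -1},
  {"dx": -0.01, "dy": 0, "dz": 0, "twist": 0, "jaw": -1},
  {"dx": -0.01, "dy": 0, "dz": 0, "twist": 0, "jaw": -1},
  {"dx": -0.01, "dy": 0, "dz": 0, "twist": 0, "jaw": -1},
  {"dx": -0.01, "dy": 0, "dz": 0, "twist": 0, "jaw": -1},
  {"dx": -0.01, "dy": 0, "dz": 0, "twist": 0, "jaw": -1},
  {"dx": -0.01, "dy": 0, "dz": 0, "twist": 0, "jaw": -1},
  {"dx": -0.01, "dy": 0, "dz": 0, "twist": 0, "jaw": -1},
  {"dx": -0.01, "dy": 0, "dz": 0, "twist": 0, "jaw": -1},
  {"dx": -0.01, "dy": 0, "dz": 0, "twist": 0, "jaw": -1},
  {"dx": -0.006, "dy": 0, "dz": 0, "twist": 0, "jaw": -1},
  {"dx": -0.002, "dy": 0, "dz": 0, "twist": 0, "jaw": -1},
])

```text
t: 10.18
eef_pos: [0.5017, 0.0153, 0.0899]
ee_rot: [3.142, -0.0, -1.476]
force: [1.0, -6.2, 6.9]
width: 0.0156
gripper_force: 45.0
```

```bash
python3 - <<'E'
from h import *
s=arm.get_state();print(s['t'],s['eef_pos'],s['ee_rot'],s['width'],s['force'],s['moment'])
for c in ['side','top','wrist']:
    f=arm.grab_frame(c);cv2.imwrite(f'pics/{c}6.png',f)
    for n in ['tray','mat']:print(c,n,[(d['position'],d['score']) for d in arm.pinpoint(c,n)])
a=cv2.imread('pics/side6.png')[270:470,100:440];b=cv2.imread('pics/top6.png')[110:360,130:450]
cv2.imwrite('pics/c6.png',np.vstack([cv2.resize(a,(560,330)),cv2.resize(b,(560,260))]))
E
```

```text
10.1833 [0.50166598 0.01534351 0.08985313] [ 3.14152331e+00 -2.53405635e-04 -1.47619762e+00] 0.01556318548133925 [ 0.98898457 -6.1898832   6.86793341] [-1.90637477 -0.28839488 -0.02486021]
side tray []
side mat []
top tray []
top mat []
wrist tray []
wrist mat []
```

View pics/c6.png

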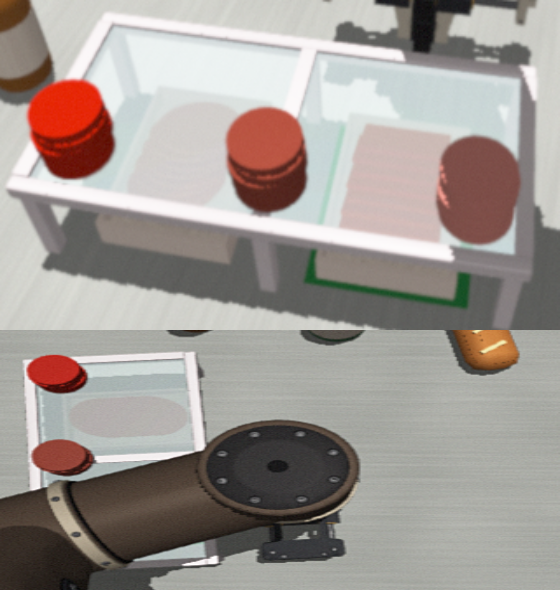

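The tray is on the mat with green showing on both sides and at the back. I'll release, rise and back off to check it.

Request:
move_arm([
  {"dx": 0, "dy": 0, "dz": 0, "twist": 0, "jaw": -0.5},
  {"dx": 0, "dy": 0, "dz": 0, "twist": 0, "jaw": -0.4},
  {"dx": 0, "dy": 0, "dz": 0, "twist": 0, "jaw": -0.2},
  {"dx": 0, "dy": 0, "dz": 0, "twist": 0, "jaw": 0},
  {"dx": 0, "dy": 0, "dz": 0, "twist": 0, "jaw": 0.3},
  {"dx": 0, "dy": 0, "dz": 0, "twist": 0, "jaw": 0.3},
  {"dx": 0, "dy": 0, "dz": 0, "twist": 0, "jaw": 0.3},
  {"dx": 0, "dy": 0, "dz": 0, "twist": 0, "jaw": 0.3},
])

```text
t: 11.3
eef_pos: [0.5017, 0.0148, 0.0896]
ee_rot: [3.141, -0.0, -1.477]
force: [-0.6, -0.6, -0.0]
width: 0.0558
gripper_force: 0.0
```

Request:
move_arm([
  {"dx": 0, "dy": 0, "dz": -0.01, "twist": 0, "jaw": 0.3},
  {"dx": 0, "dy": 0, "dz": -0.02, "twist": 0, "jaw": 0.3},
  {"dx": 0, "dy": 0, "dz": -0.03, "twist": 0, "jaw": 0.3},
  {"dx": 0, "dy": 0, "dz": -0.03, "twist": 0, "jaw": 0.3},
  {"dx": 0, "dy": 0, "dz": -0.03, "twist": 0, "jaw": 0.3},
  {"dx": 0.035, "dy": 0, "dz": -0.02, "twist": 0, "jaw": 0.3},
  {"dx": 0.04, "dy": 0, "dz": 0, "twist": 0, "jaw": 0.3},
  {"dx": 0.04, "dy": 0, "dz": 0, "twist": 0, "jaw": 0.3},
  {"dx": 0.04, "dy": 0, "dz": 0, "twist": 0, "jaw": 0.3},
  {"dx": 0.04, "dy": 0, "dz": 0, "twist": 0, "jaw": 0.3},
  {"dx": 0.04, "dy": 0, "dz": 0, "twist": 0, "jaw": 0.3},
  {"dx": 0.04, "dy": 0, "dz": 0, "twist": 0, "jaw": 0.3},
])

```text
t: 12.3
eef_pos: [0.5273, -0.261, 0.2298]
ee_rot: [-3.141, 0.0, -1.477]
force: [1.4, 0.6, 0.1]
width: 0.057
gripper_force: 0.0
```

Request:
move_arm([
  {"dx": 0.04, "dy": 0, "dz": 0, "twist": 0, "jaw": 0.3},
  {"dx": 0.04, "dy": 0, "dz": 0, "twist": 0, "jaw": 0.3},
  {"dx": 0.03, "dy": 0, "dz": 0, "twist": 0, "jaw": 0.3},
  {"dx": 0, "dy": 0, "dz": 0, "twist": 0, "jaw": 0.3},
])

```text
t: 12.63
eef_pos: [0.5375, -0.3734, 0.2286]
ee_rot: [3.14, -0.001, -1.481]
force: [0.5, 0.4, -0.2]
width: 0.0572
gripper_force: 0.0
```

```bash
python3 - <<'E'
from h import *
s=arm.get_state();print(s['t'],s['eef_pos'],s['force'])
for c in ['side','top']:
    f=arm.grab_frame(c);cv2.imwrite(f'pics/{c}7.png',f)
    for n in ['tray','tray_grip','mat','riser','parked']:print(c,n,[(np.round(d['position'],4),d['score']) for d in arm.pinpoint(c,n)])
a=cv2.imread('pics/side7.png')[270:470,100:440];b=cv2.imread('pics/top7.png')[120:350,130:350]
cv2.imwrite('pics/c7.png',np.hstack([cv2.resize(a,(380,560)),cv2.resize(b,None,fx=1.9,fy=2.4348)[:560]]))
E
```

```text
12.6333 [ 0.53751144 -0.37335822  0.22855538] [ 0.5034207   0.37161615 -0.23684809]
side tray []
side tray_grip [(array([0.4987, 0.0207, 0.0402]), 0.87)]
side mat []
side riser [(array([0.568 , 0.1973, 0.0012]), 0.69)]
side parked []
top tray []
top tray_grip [(array([0.5016, 0.0156, 0.0409]), 0.58)]
top mat []
top riser [(array([0.5725, 0.2033, 0.0006]), 0.64)]
top parked []
```

View pics/top7.png

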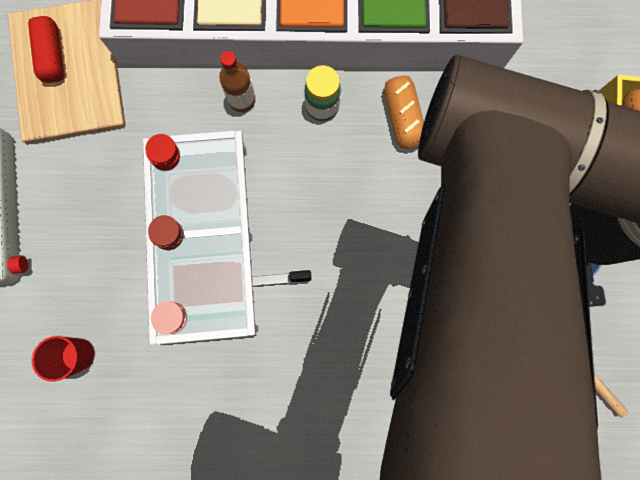

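The top view shows the tray under the shelf at px (170–245, 260–310), with only the handle out in front and the grip at (300, 276). I'll check the fit against projected outlines.

```bash
python3 - <<'E'
from h import *
def proj(ci,P):
    E=ci['extrinsics'];c=(P-E[:3,3])@E[:3,:3];u=c[:,:2]/c[:,2:];u=u*(1+ci['k1']*(u**2).sum(1,keepdims=True))
    return u*[ci['K'][0,0],ci['K'][1,1]]+ci['K'][:2,2]
def box(o,th,a,b,z):
    t=np.radians(th);R=np.array([[np.cos(t),-np.sin(t)],[np.sin(t),np.cos(t)]])
    return np.c_[np.array([[-a,-b],[a,-b],[a,b],[-a,b]])/2@R.T+o,np.full(4,z)]
out=[]
for c,(x0,y0,w,h) in {'top':(150,235,110,100),'side':(270,280,160,175)}.items():
    f=cv2.imread(f'pics/{c}7.png');ci=arm.camera_info(c);s=3.6 if c=='top' else 2.4
    im=cv2.resize(f[y0:y0+h,x0:x0+w],None,fx=s,fy=s,interpolation=cv2.INTER_CUBIC).astype(float)
    im=np.clip((im-128)*1.5+128,0,255).astype(np.uint8)
    for P,col in [(box([.485,.190],5.4,.125,.15,0),(255,0,0)),(box([.485,.1895],5.4,.105,.14,.028),(0,0,0)),(box([.572,.198],5.4,.370,.18,.094),(0,200,255))]:
        q=((proj(ci,P)-[x0,y0]+.5)*s).astype(np.int32)
        cv2.polylines(im,[q],True,col,1)
    out.append(cv2.copyMakeBorder(im,0,430-im.shape[0],0,0,0))
o=np.hstack(out);print(o.shape);cv2.imwrite('pics/c8.png',o)
# end check of grip block
f=cv2.imread('pics/top7.png');roi=np.zeros(f.shape[:2],bool);roi[262:290,285:318]=1
print(rect(arm.camera_info('top'),(f.max(2)<60)&roi,.062))
E
```

```text
(430, 780, 3)
[500.1  16.2  19.7  38.4   5.7]
```

View pics/c8.png

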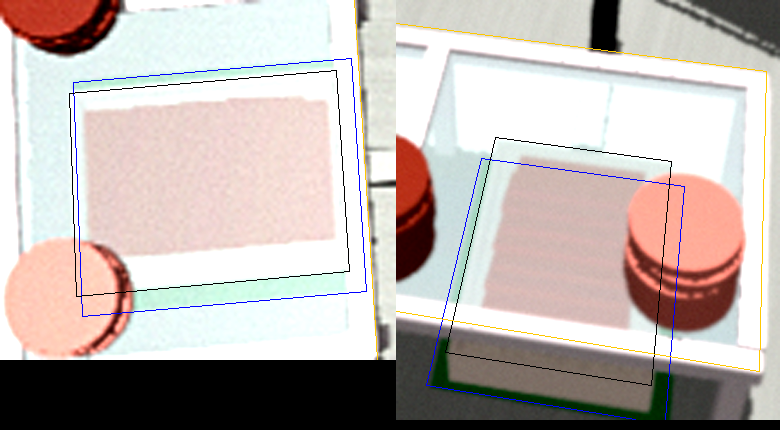

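The projected mat and pan outlines fall on the picture to within about 2 mm, so the tray is centred and square. I'm handing the job in.

```bash
python3 -c "
from station import arm
print(arm.job_done())"
```

```text
the job is handed in; nothing more can be done
None
```

I slid the tray under the shelf into the free bay and let go. The pictures show it centred and square on the green mat to within about 2 mm, with only the handle sticking out, the stand and the other tray where they were, and the job handed in with about 13 s of arm time used.

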